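# Kit the torque wrench parts into their nests

## Task

Lay out the kit for the next torque wrench: put each of the four loose parts into the blue nest whose pocket matches its outline - the large black ring in the large round nest, the small brass ring in the small round one, the hexagonal insert in the six-sided one and the aluminium valve block in the rectangular one. Each must end up lying flat on its nest's floor inside the rim, the same way up as it stands now; set the parts down, do not drop them.

Things in the scene. Friction and masses are not known exactly. Their poses are not given: they have to be found in the camera images.
- sleeve: Large black steel ring standing on its flat face: outer diameter 62, bore 44, height 36 mm, about 0.42 kg. Origin: centre of the underside, z up along the ring's axis.
- bush: Small yellow brass ring standing on its flat face: outer diameter 42, bore 28, height 36 mm, about 0.22 kg. Origin: centre of the underside, z up along the ring's axis.
- hexinsert: Bright steel hexagonal insert (six-sided outside, six-sided bore) standing on its flat face: 46 mm across flats, 53 mm across corners, bore 28 mm across flats, height 36 mm, about 0.32 kg. Origin: centre of the underside, z up; its x axis is square to one pair of outer flats (other pairs at 60 degree steps).
- block: Rectangular aluminium valve block with dark round ports: 66 (x) by 44 (y) by 38 mm high, about 0.30 kg. Origin: centre of the underside, z up, x along the long side.
- nest_large: Large round blue nest with a pale floor, for the large black ring: outer diameter 90, pocket diameter 80 mm. Its origin is the centre of the underside, on the bench. Floor 4 mm thick, rim 5 mm thick, rim top 10 mm above the bench; it is fixed to the bench and has z up. 
- nest_small: Small round blue nest with a pale floor, for the small brass ring: outer diameter 70, pocket diameter 60 mm. Its origin is the centre of the underside, on the bench. Floor 4 mm thick, rim 5 mm thick, rim top 10 mm above the bench; it is fixed to the bench and has z up. 
- nest_hex: Six-sided blue nest with a pale floor, for the hexagonal insert: pocket 64 mm, outside 74 mm across flats. Its origin is the centre of the underside, on the bench. Floor 4 mm thick, rim 5 mm thick, rim top 10 mm above the bench; it is fixed to the bench and has z up. Its x axis is square to one pair of flats; the insert fits at any yaw.
- nest_block: Rectangular blue nest with a pale floor, for the valve block: outside 94 (x) by 72 (y), pocket 84 by 62 mm. Its origin is the centre of the underside, on the bench. Floor 4 mm thick, rim 5 mm thick, rim top 10 mm above the bench; it is fixed to the bench and has z up. x along the long side; the block fits either way round, long side along long side.
There are look-alikes about, which are no part of the job. What is shaped like the hexinsert but green or pink is not meant.

How it is judged:
At the end, for the whole second after the job is handed in: Each part upright (0.1 rad) and flat on its own nest's floor (underside 1 to 7.5 mm above the nest's), centred within 12 mm (rings), 13 mm (hexagonal insert) or 14 mm (block), the block's long side within 0.36 rad of the nest's; all released and at rest (horizontal distance between sleeve and nest_large below 0.012 m and z of sleeve in the frame of nest_large between 0.001 and 0.0075 m and angle between each of sleeve, bush, hexinsert, block's own z axis and vertical below 0.1 rad and linear speed of each of sleeve, bush, hexinsert, block below 0.02 m/s and angular speed of each of sleeve, bush, hexinsert, block below 0.2 rad/s and contact force between the fingers and sleeve below 0.05 N and horizontal distance between bush and nest_small below 0.012 m and z of bush in the frame of nest_small between 0.001 and 0.0075 m and contact force between the fingers and bush below 0.05 N and horizontal distance between hexinsert and nest_hex below 0.013 m and z of hexinsert in the frame of nest_hex between 0.001 and 0.0075 m and contact force between the fingers and hexinsert below 0.05 N and horizontal distance between block and nest_block below 0.014 m and z of block in the frame of nest_block between 0.001 and 0.0075 m and contact force between the fingers and block below 0.05 N and angle between the x axis of block and the x axis of nest_block, either way round below 0.36 rad); the robot touches nothing.
It fails at once if a part is dropped: it falls faster than 0.6 m/s (a free fall of about 18 mm) while the fingers do not touch it ((linear speed of sleeve above 0.6 m/s and contact force between the fingers and sleeve below 0.01 N) or (linear speed of bush above 0.6 m/s and contact force between the fingers and bush below 0.01 N) or (linear speed of hexinsert above 0.6 m/s and contact force between the fingers and hexinsert below 0.01 N) or (linear speed of block above 0.6 m/s and contact force between the fingers and block below 0.01 N)).
It also fails if it takes over 106 s, if anything falls off the work surface, if the arm or the gripper's body presses on something with over 40 N, if the wrist force passes 120 N, or if a joint passes its speed limit or range.

## Robot

A 6-joint arm with a two-finger parallel gripper is mounted at the origin on the work surface. World frame = base frame: x ahead of the robot, y to its left, z up, the work surface at z = 0. Lengths are in m, angles in rad, forces in N, time in s.
With the tool pointing down it reaches from about 0.3 to 0.875 m from the base axis. Payload 6.4 kg.
Tool frame: the origin (TCP) lies at the very end of the fingers, on their centre line; the grasp point (between the pads) lies 19 mm behind it; z points along the fingers, y is the line along which they close (so a half turn about z gives the same grasp; the last joint's range is limited). The gripper opens to 85 mm and grips with 20 to 120 N. Pads are 22 mm wide; open, the fingers measure 114 mm over their backs; the gripper's body (76 mm by 85 mm) begins 54 mm behind the grasp point. The pads swing forward as they close: fully open they stand 13 mm farther back than shut.
Start: joints at [-1.31, 0.181, 1.607, -0, 1.354, -0.206], TCP at [0.259, -0.513, 0.231] pointing down, gripper open.
Joint ranges: [-2.99, 2.99], [-0.89, 2.07], [0.3, 2.58], [-1.14, 4.28], [0, 2.63], [-3.12, 3.12]. Speed limits (rad/s): [2.57, 2.57, 3.01, 3.14, 3.14, 3.14].

## Interface

Orientations are given as a unit quaternion [w, x, y, z].
In Python, from bench import ctrl gives the robot as it stands.
- The arm moves only by the tool jog_arm, never from a script. Its argument "series" is a list that holds one entry, the list of rows, each a list of 7 numbers: the shift along the tool's x, y, z in mm, then the turn, a rotation vector about the tool's x, y, z in rad, then the finger opening in mm, from 0 to 85.4. In form: [[[tx, ty, tz, rx, ry, rz, gripper], ...]]. A call has exactly 10 rows; each row shifts and turns the commanded pose from where the row before left it, along the tool's axes as they then stand; what a row does not reach is not made up. A row lasts 1/10 s, in which the tool goes at most 50 mm and 8.59 degrees, less where a joint would pass 70% of its speed; a pose out of reach is approached as far as the arm can. A call with a gripper value outside its range is refused whole. The fingers move at their own pace and stop on an object; the grip force is fixed at half the most. Time passes only in rows, so rows that do not move let the fingers close, or fill a call up. It gives the time, the measured TCP pose, the force, the opening and the grip force at its end, in the units of the state.
- ctrl.get_obs(): the state, without advancing time (a new reading comes with each control period).
- ctrl.camera(name): name is "scene" or "top" or "wrist"; returns a dict with "frame" (400x640x3 uint8, blue, green, red), "z_map" (400x640 float32, m along the optical axis (not along the pixel's ray), 0 where there is no reading), "fx", "fy", "cx", "cy" (pixels), "k1" (the pictures are not rectified: a ray, as slopes to the right and down, at radius r is drawn at 1 + k1 r^2 times it, then the intrinsics apply), "xyz" and "rotation" of the camera in the world. Camera axes: x right, y down, z forward; pixel columns grow to the right and rows downward; lengths in m; the calibration is good to about 2 mm. A picture is of the moment at which its call begins.
- ctrl.hand_in(): hands the job in; it is judged then, once.
The state is a dict: "time_s": time; "q": joint angles; "dq": joint speeds; "joint_efforts": joint torques, N m; "eef_pos": TCP position; "eef_rot": TCP orientation; "wrist_force": force on the tool from outside, world axes, zero at the start; "torque": the same for the moment, N m; "opening": opening from 0.0 (shut) to 1.0 (fully open); "grasp_force": force on a finger pad.
Only numpy, scipy, OpenCV 4.12 (cv2) and the standard library are available. Lean on these libraries where they do the work, as an engineer would, in place of code of your own. Each camera call takes 0.05 s, during which the arm holds its last target. There are 200 camera calls.

## Working session

There is one attempt and no reset: what is moved stays moved. The work goes in short steps, Python scripts to look and compute and a tool call to move; the robot and the scene stay as the last step left them, time stands still between calls to the robot, and variables do not carry over. Pictures are saved under pics/ and viewed, at most 14 in all, crops included, and the job is handed in when it is done.

Besides the shell and the picture viewer there is one more tool, called after "Request:" as a command line: name --argument value ..., lists and objects as JSON in quotes. jog_arm: Moves the arm, as the interface text tells. Its arguments: {"type":"object","properties":{"series":{"type":"array"}},"required":["series"]}

```bash
ls; mkdir -p pics; python3 - <<'E'
from bench import ctrl
import cv2,numpy as np
o=ctrl.get_obs(); print({k:np.round(v,3) for k,v in o.items()})
for n in ("top","scene"):
    c=ctrl.camera(n); cv2.imwrite(f"pics/{n}0.png",c["frame"]); np.savez(f"{n}0.npz",**c)
    print(n,{k:np.round(c[k],4) for k in c if k not in("frame","z_map")})
E
```

```text
pics
{'time_s': np.float64(0.0), 'q': array([-1.31 ,  0.182,  1.608,  0.   ,  1.354, -0.206]), 'dq': array([ 0., -0., -0.,  0., -0., -0.]), 'joint_efforts': array([ 0.0000e+00, -4.4486e+01, -3.5134e+01, -0.0000e+00,  9.0000e-03,
        0.0000e+00]), 'eef_pos': array([ 0.259, -0.513,  0.23 ]), 'eef_rot': array([-0.001,  0.973,  0.231, -0.   ]), 'wrist_force': array([-0.524,  0.418,  0.16 ]), 'torque': array([0.001, 0.043, 0.036]), 'grasp_force': np.float64(0.0), 'opening': np.float64(1.0)}
top {'fx': np.float64(415.4434), 'fy': np.float64(415.4434), 'cx': np.float64(321.54), 'cy': np.float64(189.3654), 'k1': np.float64(-0.0307), 'xyz': array([0.4284, 0.0061, 1.2082]), 'rotation': array([-0.0184,  0.7068, -0.7062,  0.0378])}
scene {'fx': np.float64(376.3799), 'fy': np.float64(376.3799), 'cx': np.float64(318.2732), 'cy': np.float64(198.7859), 'k1': np.float64(0.005), 'xyz': array([ 1.2939, -0.0759,  0.8403]), 'rotation': array([-0.2816,  0.6927,  0.6131, -0.2549])}
```

View pics/top0.png

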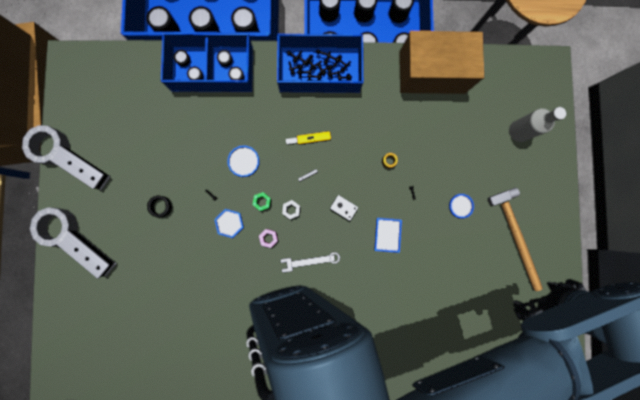

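View pics/scene0.png

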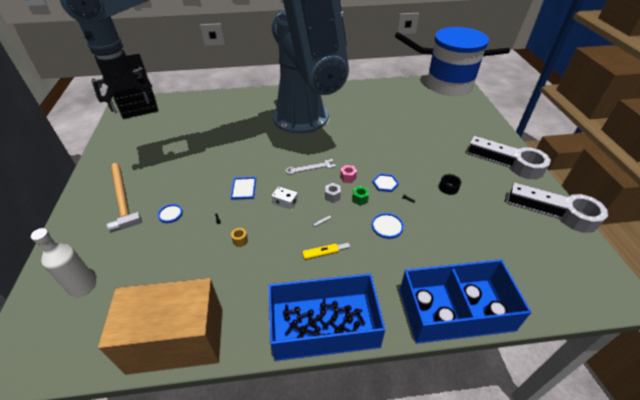

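The top view shows everything. The large nest is at (243,161), hex nest (229,223), block nest (388,235) and small nest (460,206). The sleeve is at (160,206), bush (390,160), steel hex (291,210) and block (344,207). The green (262,201) and pink (268,239) hexes are the look-alikes.

```bash
cat > vis.py <<'E'
import numpy as np,cv2
from scipy.spatial.transform import Rotation as R
def rays(c,uv):
    K=np.array([[c["fx"],0,c["cx"]],[0,c["fy"],c["cy"]],[0,0,1]],float)
    p=cv2.undistortPoints(np.asarray(uv,float).reshape(-1,1,2),K,np.array([float(c["k1"]),0,0,0])).reshape(-1,2)
    d=np.c_[p,np.ones(len(p))]
    q=np.asarray(c["rotation"]); Rm=R.from_quat(q[[1,2,3,0]]).as_matrix() if q.shape==(4,) else q
    return d@Rm.T
def plane(c,uv,z):
    d=rays(c,uv); o=np.asarray(c["xyz"]); return o+d*((z-o[2])/d[:,2])[:,None]
def cloud(c):
    h,w=c["z_map"].shape; v,u=np.mgrid[:h,:w]
    return (np.asarray(c["xyz"])+rays(c,np.c_[u.ravel(),v.ravel()])*c["z_map"].reshape(-1,1)).reshape(h,w,3)
E
cat > find.py <<'E'
from vis import *
c=dict(np.load("top0.npz")); P=cloud(c); f=c["frame"]; hsv=cv2.cvtColor(f,cv2.COLOR_BGR2HSV)
print("bench z",[round(float(np.median(P[y:y+15,x:x+15,2])),4) for y,x in((130,90),(270,200),(180,420),(120,420))])
items=dict(sleeve=(160,206,.036),bush=(390,160,.036),hexinsert=(291,210,.036),block=(344,207,.038),nest_large=(243,161,.01),nest_small=(460,206,.01),nest_hex=(229,223,.01),nest_block=(388,235,.01),green=(262,201,.036),pink=(268,239,.036))
for n,(u,v,h) in items.items():
    s=26; y0,x0=v-s,u-s; H=hsv[y0:v+s,x0:u+s].astype(int); Z=P[y0:v+s,x0:u+s]
    yy,xx=np.mgrid[-s:s,-s:s]
    bg=(abs(f[y0:v+s,x0:u+s].astype(int)-np.median(f[v-40:v+40,u-40:u+40].reshape(-1,3),0)).sum(2))
    if n.startswith("nest"): m=((H[...,0]>95)&(H[...,0]<125)&(H[...,1]>120))|((H[...,2]>150)&(H[...,1]<70))
    else: m=bg>50
    m=m.astype(np.uint8)
    k,lab,st,ce=cv2.connectedComponentsWithStats(m)
    j=1+np.argmin([np.hypot(*(ce[i]-s))-0.02*st[i,4] for i in range(1,k)])
    m=(lab==j).astype(np.uint8)
    cn=max(cv2.findContours(m,cv2.RETR_EXTERNAL,cv2.CHAIN_APPROX_NONE)[0],key=cv2.contourArea)
    w=plane(c,cn.reshape(-1,2)+[x0,y0],h)[:,:2]
    (ctr,sz,a)=cv2.minAreaRect((w*1000).astype(np.float32))
    sel=(Z[...,2]>h-.008)&(Z[...,2]<h+.008)&(np.hypot(xx,yy)<18)
    D=Z[sel][:,:2]; r=cv2.minAreaRect((D*1000).astype(np.float32)) if len(D)>5 else None
    ec=cv2.minEnclosingCircle((w*1000).astype(np.float32))
    print(n,"img",np.round(ctr,1),np.round(sz,1),round(a,1),"circ",np.round(ec[0],1),round(ec[1],1),"| depth",len(D),r and [np.round(x,1) for x in r], "zmax",np.round(np.percentile(Z[m>0][:,2],[50,95]),4))
    big=cv2.resize(f[y0:v+s,x0:u+s],(156,156),interpolation=cv2.INTER_NEAREST); cs=(cn*3+1)
    cv2.polylines(big,[cs],True,(0,0,255),1)
    items[n]=big
L=list(items.values()); cv2.imwrite("pics/crops.png",np.vstack([np.hstack(L[:5]),np.hstack(L[5:])]))
E
python3 find.py
```

```text
bench z [-0.001, -0.0007, -0.0002, -0.0004]
sleeve img [472.8 428.6] [64.5 76.2] 0.1 circ [472.2 427.3] 39.7 | depth 212 [array([473., 434.]), array([59.1, 60.8]), np.float64(0.4)] zmax [0.0255 0.0382]
bush img [ 603.8 -220.8] [46.5 51.5] 44.9 circ [ 603.8 -220.8] 27.1 | depth 102 [array([ 607.6, -221.8]), array([38.5, 40.4]), np.float64(45.0)] zmax [0.0246 0.0384]
hexinsert img [465.   59.4] [60.2 51.4] 56.4 circ [464.3  59.6] 30.3 | depth 146 [array([464.9,  61.1]), array([45.6, 48.5]), np.float64(84.5)] zmax [0.0321 0.0385]
block img [469.3 -87.5] [69.9 54.3] 59.0 circ [469.2 -88. ] 42.4 | depth 366 [array([470.5, -88.8]), array([66.2, 44.2]), np.float64(58.8)] zmax [0.0368 0.0407]
nest_large img [607.6 202.4] [90.8 89.7] 0.7 circ [606.6 201. ] 46.7 | depth 631 [array([604.7, 204.4]), array([99.2, 95.5]), np.float64(80.4)] zmax [0.0038 0.0105]
nest_small img [ 476.1 -434.7] [71.8 70.2] 89.9 circ [ 477.1 -435.3] 37.2 | depth 492 [array([ 476.4, -434.4]), array([ 99.9, 102.1]), np.float64(0.2)] zmax [0.0044 0.0117]
nest_hex img [426.9 239.7] [75.4 82.2] 45.4 circ [427.2 238.7] 42.3 | depth 520 [array([425.1, 238.4]), array([95.1, 94.6]), np.float64(2.7)] zmax [0.0038 0.0109]
nest_block img [ 392.8 -217.9] [75.2 96.4] 85.6 circ [ 392.8 -218.3] 57.6 | depth 676 [array([ 392.2, -220.1]), array([98.1, 97.6]), np.float64(82.9)] zmax [0.0044 0.0111]
green img [485.9 141.6] [60.  47.5] 45.3 circ [485.5 141.9] 30.6 | depth 154 [array([487.4, 144.6]), array([45.8, 49. ]), np.float64(81.3)] zmax [0.0322 0.0387]
pink img [385.6 123.4] [58.8 51.2] 78.7 circ [384.7 123.4] 29.7 | depth 153 [array([384.6, 124.5]), array([43.8, 49.2]), np.float64(45.0)] zmax [0.0333 0.0387]
```

View pics/crops.png

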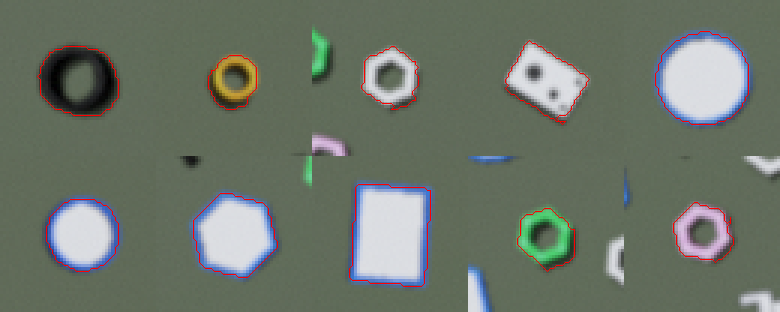

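The parts and nests are located. I'll first turn the tool to yaw 0 while lowering, so that tool x, y, z become world x, -y, -z.

Request:
jog_arm --series '[[[0,0,13,0,0,0.0466,85],[0,0,13,0,0,0.0466,85],[0,0,13,0,0,0.0466,85],[0,0,13,0,0,0.0466,85],[0,0,13,0,0,0.0466,85],[0,0,13,0,0,0.0466,85],[0,0,13,0,0,0.0466,85],[0,0,13,0,0,0.0466,85],[0,0,13,0,0,0.0466,85],[0,0,13,0,0,0.0466,85]]]'

```text
time_s: 1.1
eef_pos: [0.2587, -0.5131, 0.1003]
eef_rot: [-0.0, 1.0, -0.001, -0.0]
wrist_force: [0.3, -0.1, -0.8]
opening: 0.995
grasp_force: 0.0
```

```bash
python3 - <<'E'
from vis import *
c=dict(np.load("top0.npz")); P=cloud(c)
for n,(u,v) in dict(hexinsert=(291,210),green=(262,201)).items():
    Z=P[v-14:v+14,u-14:u+14].reshape(-1,3); D=Z[Z[:,2]>.028][:,:2]*1000
    h=cv2.convexHull(D.astype(np.float32)).reshape(-1,2); ctr=D.mean(0)
    a=np.radians(np.arange(0,60,1)); ws=[sum(np.ptp(D@[np.cos(t+k),np.sin(t+k)]) for k in np.radians([0,60,120])) for t in a]
    print(n,ctr,"flat normal deg (mod 60)",np.argmin(ws),np.round(np.array(ws)[::5]/3,1))
E
```

```text
hexinsert [465.23271134  61.14651884] flat normal deg (mod 60) 25 [69.3 68.8 69.3 69.3 69.  68.7 69.4 69.9 70.  69.5 69.2 69.5]
green [486.58595098 140.88279045] flat normal deg (mod 60) 28 [123.9 124.3 123.9 122.5 120.6 118.5 117.9 118.8 119.2 118.8 120.6 122.7]
```

Request:
jog_arm --series '[[[34.9,-29.1,0,0,0,0,85],[34.9,-29.1,0,0,0,0,85],[34.9,-29.1,0,0,0,0,85],[34.9,-29.1,0,0,0,0,85],[34.9,-29.1,0,0,0,0,85],[34.9,-29.1,0,0,0,0,85],[34.9,-29.1,0,0,0,0,85],[34.9,-29.1,0,0,0,0,85],[34.9,-29.1,0,0,0,0,85],[34.9,-29.1,0,0,0,0,85]]]'

```text
time_s: 2.1
eef_pos: [0.6085, -0.2206, 0.1008]
eef_rot: [-0.0, 1.0, 0.0, -0.0]
wrist_force: [0.1, -1.1, 0.7]
opening: 0.994
grasp_force: 0.0
```

```bash
python3 - <<'E'
from bench import ctrl
from vis import *
c=ctrl.camera("wrist"); np.savez("w1.npz",**c); cv2.imwrite("pics/w1.png",c["frame"])
P=cloud(c); print(np.round(ctrl.get_obs()["eef_pos"],4), c["xyz"])
h=cv2.cvtColor(c["frame"],cv2.COLOR_BGR2HSV)
m=(h[...,0]>15)&(h[...,0]<35)&(h[...,1]>100)&(P[...,2]>.03)&(P[...,2]<.045); D=P[m][:,:2]*1000
print(m.sum(),cv2.minEnclosingCircle(D.astype(np.float32)),D.mean(0))
E
```

```text
[ 0.6131 -0.2156  0.1013] [ 0.68148781 -0.2221527   0.2445923 ]
1999 ((607.8827514648438, -223.66444396972656), 21.152812957763672) [ 608.74202479 -224.01478443]
```

View pics/w1.png

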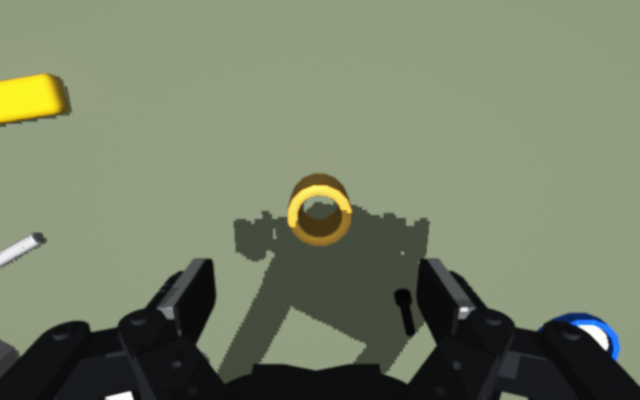

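The wrist view shows the bush at (320,215), centred between the fingers. The depth reading agrees with the top-camera position, so I'll descend and grip.

Request:
jog_arm --series '[[[0,-0.5,20,0,0,0,85],[0,-0.5,20,0,0,0,85],[0,0,20,0,0,0,85],[0,0,15,0,0,0,85],[0,0,10,0,0,0,85],[0,0,6,0,0,0,85],[0,0,3,0,0,0,85],[0,0,0,0,0,0,30],[0,0,0,0,0,0,30],[0,0,0,0,0,0,30]]]'

```text
time_s: 3.15
eef_pos: [0.6081, -0.2216, 0.0082]
eef_rot: [0.0, 1.0, 0.0, 0.001]
wrist_force: [0.3, -7.0, 2.7]
opening: 0.511
grasp_force: 2.5
```

Request:
jog_arm --series '[[[0,0,0,0,0,0,30],[0,0,0,0,0,0,30],[0,0,0,0,0,0,30],[0,0,0,0,0,0,30],[0,0,0,0,0,0,30],[0,0,0,0,0,0,30],[0,0,-5,0,0,0,30],[0,0,-10,0,0,0,30],[0,0,-15,0,0,0,30],[0,0,-15,0,0,0,30]]]'

```text
time_s: 4.15
eef_pos: [0.6075, -0.2212, 0.0535]
eef_rot: [-0.0, 1.0, 0.0, -0.0]
wrist_force: [0.4, -0.5, -2.3]
opening: 0.471
grasp_force: 60.6
```

Request:
jog_arm --series '[[[-9,15,0,0,0,0,30],[-18,29,0,0,0,0,30],[-20,32,0,0,0,0,30],[-20,32,0,0,0,0,30],[-20,32,0,0,0,0,30],[-18,29,0,0,0,0,30],[-13,21,0,0,0,0,30],[-9,15,0,0,0,0,30],[-4.3,7.3,8,0,0,0,30],[0,0,12,0,0,0,30]]]'

```text
time_s: 5.15
eef_pos: [0.4763, -0.435, 0.0325]
eef_rot: [0.001, 1.0, -0.0, 0.001]
wrist_force: [-0.3, 0.4, -2.3]
opening: 0.473
grasp_force: 60.7
```

Request:
jog_arm --series '[[[0,0,8,0,0,0,30],[0,0,6,0,0,0,30],[0,0,3,0,0,0,30],[0,0,1.5,0,0,0,30],[0,0,1,0,0,0,30],[0,0,0,0,0,0,30],[0,0,0,0,0,0,30],[0,0,0,0,0,0,30],[0,0,0,0,0,0,30],[0,0,0,0,0,0,30]]]'

```text
time_s: 6.15
eef_pos: [0.4764, -0.4337, 0.0129]
eef_rot: [0.0, 1.0, 0.0, 0.0]
wrist_force: [-0.3, 0.7, -1.7]
opening: 0.471
grasp_force: 60.7
```

Request:
jog_arm --series '[[[0,0,0.7,0,0,0,30],[0,0,0.7,0,0,0,30],[0,0,0,0,0,0,30],[0,0,0,0,0,0,30],[0,0,0,0,0,0,85],[0,0,0,0,0,0,85],[0,0,0,0,0,0,85],[0,0,0,0,0,0,85],[0,0,0,0,0,0,85],[0,0,-10,0,0,0,85]]]'

```text
time_s: 7.15
eef_pos: [0.4756, -0.4325, 0.0201]
eef_rot: [-0.001, 1.0, 0.0, -0.001]
wrist_force: [0.1, 0.4, 0.6]
opening: 0.996
grasp_force: 0.0
```

Request:
jog_arm --series '[[[0,0,-40,0,0,0,85],[0,-20,-30,0,0,0,85],[-0.8,-45,0,0,0,0,85],[-1,-45,0,0,0,0,85],[-1,-45,0,0,0,0,85],[-1,-45,0,0,0,0,85],[-1,-45,0,0,0,0,85],[-1,-45,0,0,0,0,85],[0,-38,0,0,0,0,85],[0,-18,0,0,0,0,85]]]'

```text
time_s: 8.15
eef_pos: [0.4699, -0.0847, 0.092]
eef_rot: [-0.0, 1.0, 0.002, 0.0]
wrist_force: [0.4, -0.8, 0.4]
opening: 0.993
grasp_force: 0.0
```

Request:
jog_arm --series '[[[0,0,0,0,0,-0.14,85],[0,0,0,0,0,-0.145,85],[0,0,0,0,0,-0.145,85],[0,0,0,0,0,-0.145,85],[0,0,0,0,0,-0.145,85],[0,0,0,0,0,-0.145,85],[0,0,10,0,0,-0.1,85],[0,0,10,0,0,-0.06,85],[0,0,0,0,0,0,85],[0,0,0,0,0,0,85]]]'

```text
time_s: 9.15
eef_pos: [0.4705, -0.0877, 0.0719]
eef_rot: [0.0, 0.872, 0.49, 0.0]
wrist_force: [0.6, 0.6, 0.6]
opening: 0.991
grasp_force: 0.0
```

```bash
cat > loc.py <<'E'
# wrist-camera check: name, BGR picture, part points (top face) near the TCP; prints rect and tool-frame offset
import sys
from bench import ctrl
from vis import *
o=ctrl.get_obs(); p=o["eef_pos"]; q=o["eef_rot"]; yaw=2*np.arctan2(q[2],q[1]) 
c=ctrl.camera("wrist"); P=cloud(c); cv2.imwrite(f"pics/{sys.argv[1]}.png",c["frame"])
m=(P[...,2]>.031)&(P[...,2]<.044)&(c["z_map"]>0)&(np.hypot(P[...,0]-p[0],P[...,1]-p[1])<float(sys.argv[2]))
m=cv2.morphologyEx(m.astype(np.uint8),cv2.MORPH_OPEN,np.ones((3,3)))
k,lab,st,ce=cv2.connectedComponentsWithStats(m); j=1+np.argmax(st[1:,4])
D=(P[lab==j][:,:2]*1000).astype(np.float32)
r=cv2.minAreaRect(D); e=np.array(r[0])-p[:2]*1000
ws=[sum(np.ptp(D@[np.cos(t+k),np.sin(t+k)]) for k in np.radians([0,60,120]))/3 for t in np.radians(np.arange(60))]
print("tcp",np.round(p*1000,1),"yaw",round(np.degrees(yaw),1),"rect",np.round(r[0],1),np.round(r[1],1),round(r[2],1),"circ",cv2.minEnclosingCircle(D),"hexflat",np.argmin(ws),round(min(ws),1),round(max(ws),1))
print("tool shift",np.round([e@[np.cos(yaw),np.sin(yaw)],e@[np.sin(yaw),-np.cos(yaw)]],1))
E
python3 loc.py w2 60
```

```text
tcp [470.5 -87.7  71.9] yaw 58.7 rect [469.9 -90. ] [66.7 44.2] 58.1 circ ((470.1161193847656, -89.85935974121094), 38.95296859741211) hexflat 28 66.5 69.7
tool shift [-2.3  0.7]
```

Request:
jog_arm --series '[[[-2,0.7,15,0,0,0,85],[0,0,20,0,0,0,85],[0,0,15,0,0,0,85],[0,0,9,0,0,0,85],[0,0,5,0,0,0,85],[0,0,2,0,0,0,85],[0,0,0,0,0,0,30],[0,0,0,0,0,0,30],[0,0,0,0,0,0,30],[0,0,0,0,0,0,30]]]'

```text
time_s: 10.2
eef_pos: [0.4706, -0.09, 0.0062]
eef_rot: [0.001, 0.871, 0.491, 0.0]
wrist_force: [0.2, -0.6, 3.3]
opening: 0.505
grasp_force: 62.5
```

Request:
jog_arm --series '[[[0,0,0,0,0,0,30],[0,0,0,0,0,0,30],[0,0,0,0,0,0,30],[0,0,-5,0,0,0,30],[0,0,-10,0,0,0,30],[0,0,-15,0,0,0,30],[0,0,-18,0,0,0,30],[0,0,-2,0,0,0,30],[0,0,0,0,0,0,30],[0,0,0,0,0,0,30]]]'

```text
time_s: 11.2
eef_pos: [0.4693, -0.0894, 0.0548]
eef_rot: [-0.0, 0.871, 0.491, -0.0]
wrist_force: [0.4, -0.0, -2.4]
opening: 0.51
grasp_force: 61.7
```

Request:
jog_arm --series '[[[0,0,0,0,0,0.08,30],[0,0,0,0,0,0.14,30],[0,0,0,0,0,0.14,30],[0,0,0,0,0,0.14,30],[0,0,0,0,0,0.14,30],[0,0,0,0,0,0.14,30],[0,0,0,0,0,0.14,30],[0,0,0,0,0,0.12,30],[0,0,0,0,0,0.063,30],[0,0,0,0,0,0,30]]]'

```text
time_s: 12.2
eef_pos: [0.4691, -0.0894, 0.0544]
eef_rot: [-0.0, 0.999, -0.039, -0.001]
wrist_force: [-1.1, 0.4, -2.6]
opening: 0.507
grasp_force: 61.4
```

Request:
jog_arm --series '[[[-5,10,0,0,0,0,30],[-12,24,0,0,0,0,30],[-15,30,0,0,0,0,30],[-15,30,0,0,0,0,30],[-12,24,0,0,0,0,30],[-6,12,0,0,0,0,30],[-2,4,10,0,0,0,30],[0,0,10,0,0,0,30],[0,0,5,0,0,0,30],[0,0,0,0,0,0,30]]]'

```text
time_s: 13.2
eef_pos: [0.392, -0.2166, 0.0289]
eef_rot: [-0.001, 0.999, -0.038, -0.001]
wrist_force: [-0.9, 0.1, -2.8]
opening: 0.5
grasp_force: 61.8
```

Request:
jog_arm --series '[[[0,1,8,0,0,0,30],[0,0,5,0,0,0,30],[0,0,2.5,0,0,0,30],[0,0,1.5,0,0,0,30],[0,0,1,0,0,0,30],[0,0,0.6,0,0,0,30],[0,0,0,0,0,0,30],[0,0,0,0,0,0,30],[0,0,0,0,0,0,30],[0,0,0,0,0,0,30]]]'

```text
time_s: 14.2
eef_pos: [0.3927, -0.2192, 0.0119]
eef_rot: [0.0, 0.999, -0.039, 0.0]
wrist_force: [-0.8, 0.2, -2.5]
opening: 0.506
grasp_force: 61.8
```

Request:
jog_arm --series '[[[0,0,0.8,0,0,0,30],[0,0,0.7,0,0,0,30],[0,0,0,0,0,0,30],[0,0,0,0,0,0,30],[0,0,0,0,0,0,30],[0,0,0,0,0,0,30],[0,0,0,0,0,0,30],[0,0,0,0,0,0,30],[0,0,0,0,0,0,30],[0,0,0,0,0,0,30]]]'

```text
time_s: 15.2
eef_pos: [0.3927, -0.2191, 0.0103]
eef_rot: [-0.0, 0.999, -0.039, -0.0]
wrist_force: [-0.4, 0.5, -2.5]
opening: 0.503
grasp_force: 61.9
```

Request:
jog_arm --series '[[[0,0,0.7,0,0,0,30],[0,0,0.4,0,0,0,30],[0,0,0,0,0,0,30],[0,0,0,0,0,0,30],[0,0,0,0,0,0,85],[0,0,0,0,0,0,85],[0,0,0,0,0,0,85],[0,0,0,0,0,0,85],[0,0,-15,0,0,0,85],[0,0,-40,0,0,0,85]]]'

```text
time_s: 16.2
eef_pos: [0.3903, -0.217, 0.0618]
eef_rot: [-0.003, 0.999, -0.039, -0.003]
wrist_force: [0.4, -0.4, 0.5]
opening: 0.996
grasp_force: 0.0
```

Request:
jog_arm --series '[[[0,0,-20,0,0,0,85],[3,-15,-10,0,0,0,85],[6,-35,0,0,0,0,85],[8,-45,0,0,0,0,85],[8,-45,0,0,0,0,85],[8,-45,0,0,0,0,85],[8,-45,0,0,0,0,85],[6,-35,0,0,0,0,85],[3.3,-19.7,0,0,0,0,85],[0,0,0,0,0,-0.1,85]]]'

```text
time_s: 17.2
eef_pos: [0.465, 0.0634, 0.0941]
eef_rot: [-0.0, 1.0, 0.014, 0.0]
wrist_force: [-0.4, 0.3, -0.5]
opening: 0.996
grasp_force: 0.0
```

Request:
jog_arm --series '[[[0,0,0,0,0,-0.14,85],[0,0,0,0,0,-0.145,85],[0,0,0,0,0,-0.145,85],[0,0,0,0,0,-0.145,85],[0,0,0,0,0,-0.145,85],[0,0,0,0,0,-0.145,85],[0,0,0,0,0,-0.1,85],[0,0,0,0,0,0,85],[0,0,0,0,0,0,85],[0,0,0,0,0,0,85]]]'

```text
time_s: 18.2
eef_pos: [0.4647, 0.0609, 0.0941]
eef_rot: [-0.0, 0.881, 0.473, -0.0]
wrist_force: [0.5, 0.5, 0.3]
opening: 0.995
grasp_force: 0.0
```

```bash
python3 loc.py w3 35
```

```text
tcp [464.7  60.9  94.1] yaw 56.5 rect [488.1 143.3] [45.7 51.9] 80.5 circ ((487.83251953125, 143.44204711914062), 26.225969314575195) hexflat 21 46.0 52.0
tool shift [ 81.6 -26.1]
```

View pics/w3.png

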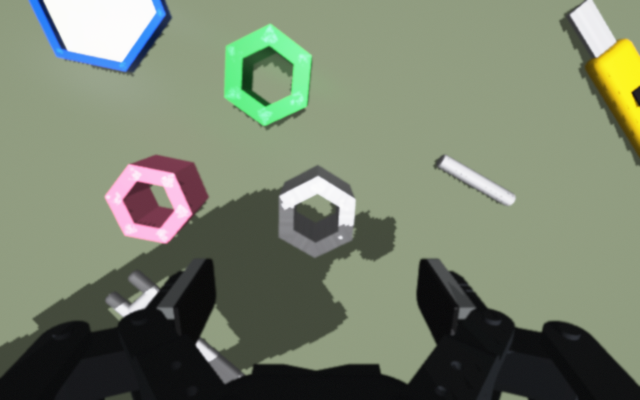

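The steel hex is at (317,215) between the fingers, with flats facing both pads. My radius argument was in the wrong unit, so the script measured the green hex at (268,75). Re-measuring.

```bash
python3 loc.py w3b 0.035
```

```text
tcp [464.8  60.9  94.2] yaw 56.5 rect [464.8  60.1] [52.6 45.9] 53.6 circ ((464.7553405761719, 60.206207275390625), 26.38447380065918) hexflat 24 46.5 52.7
tool shift [-0.7  0.4]
```

Request:
jog_arm --series '[[[-0.7,0.4,15,0,0,0.044,85],[0,0,22,0,0,0,85],[0,0,20,0,0,0,85],[0,0,15,0,0,0,85],[0,0,9,0,0,0,85],[0,0,5,0,0,0,85],[0,0,2.5,0,0,0,85],[0,0,0,0,0,0,30],[0,0,0,0,0,0,30],[0,0,0,0,0,0,30]]]'

```text
time_s: 19.3
eef_pos: [0.4654, 0.06, 0.0065]
eef_rot: [0.0, 0.891, 0.455, 0.001]
wrist_force: [-1.5, -0.7, 2.3]
opening: 0.53
grasp_force: 61.9
```

Request:
jog_arm --series '[[[0,0,0,0,0,0,30],[0,0,0,0,0,0,30],[0,0,0,0,0,0,30],[0,0,0,0,0,0,30],[0,0,-5,0,0,0,30],[0,0,-10,0,0,0,30],[0,0,-15,0,0,0,30],[0,0,-20,0,0,0,30],[0,0,-15,0,0,0,30],[0,0,-5,0,0,0,30]]]'

```text
time_s: 20.3
eef_pos: [0.4658, 0.06, 0.0776]
eef_rot: [0.001, 0.891, 0.455, 0.001]
wrist_force: [1.0, -0.6, -3.6]
opening: 0.528
grasp_force: 61.7
```

Request:
jog_arm --series '[[[7,-8,0,0,0,0,30],[14,-16,0,0,0,0,30],[20,-22,0,0,0,0,30],[22,-24,0,0,0,0,30],[22,-24,0,0,0,0,30],[18,-20,0,0,0,0,30],[12,-13,0,0,0,0,30],[6,-7,5,0,0,0,30],[2,-2.1,15,0,0,0,30],[0,0,15,0,0,0,30]]]'

```text
time_s: 21.3
eef_pos: [0.4259, 0.24, 0.0395]
eef_rot: [-0.0, 0.89, 0.455, -0.0]
wrist_force: [-0.5, 0.3, -2.7]
opening: 0.526
grasp_force: 61.8
```

Request:
jog_arm --series '[[[0,0,12,0,0,0,30],[0,0,8,0,0,0,30],[0,0,5,0,0,0,30],[0,0,2.5,0,0,0,30],[0,0,1.5,0,0,0,30],[0,0,0,0,0,0,30],[0,0,0,0,0,0,30],[0,0,0,0,0,0,30],[0,0,0,0,0,0,30],[0,0,0,0,0,0,30]]]'

```text
time_s: 22.3
eef_pos: [0.4268, 0.2395, 0.0119]
eef_rot: [0.0, 0.891, 0.455, 0.0]
wrist_force: [0.1, 1.0, -3.2]
opening: 0.527
grasp_force: 61.8
```

Request:
jog_arm --series '[[[0,0,0.8,0,0,0,30],[0,0,0.6,0,0,0,30],[0,0,0.4,0,0,0,30],[0,0,0,0,0,0,30],[0,0,0,0,0,0,85],[0,0,0,0,0,0,85],[0,0,0,0,0,0,85],[0,0,0,0,0,0,85],[0,0,-15,0,0,0,85],[0,0,-40,0,0,0,85]]]'

```text
time_s: 23.3
eef_pos: [0.4236, 0.2385, 0.0623]
eef_rot: [-0.001, 0.891, 0.454, -0.004]
wrist_force: [0.4, -0.2, 0.5]
opening: 0.998
grasp_force: 0.0
```

Request:
jog_arm --series '[[[0,0,-20,0,0,0,85],[10,-4,-10,0,0,0,85],[25,-10,0,0,0,0,85],[35,-15,0,0,0,0,85],[40,-17,0,0,0,0,85],[40,-17,0,0,0,0,85],[25,-10,0,0,0,0,85],[9.8,-3.3,0,0,0,0,85],[0,0,0,0,0,0,85],[0,0,0,0,0,0,85]]]'

```text
time_s: 24.3
eef_pos: [0.4726, 0.4329, 0.0939]
eef_rot: [0.0, 0.891, 0.455, -0.001]
wrist_force: [0.1, 0.5, 0.4]
opening: 0.994
grasp_force: 0.0
```

```bash
python3 loc.py w4 0.06
```

```text
tcp [472.6 432.9  93.9] yaw 54.1 rect [474.1 434.9] [60.8 61.2] 4.1 circ ((473.7773132324219, 435.09039306640625), 31.017139434814453) hexflat 9 61.1 61.5
tool shift [2.4 0. ]
```

View pics/w4.png

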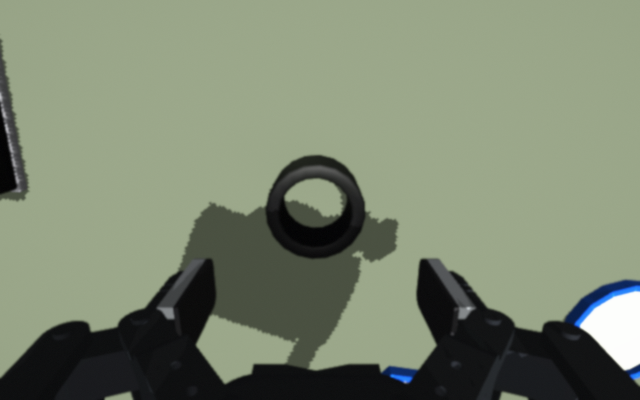

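The sleeve at (317,208) is centred between the fingers and nothing is nearby.

Request:
jog_arm --series '[[[2.3,0,15,0,0,0,85],[0,0,22,0,0,0,85],[0,0,21,0,0,0,85],[0,0,15,0,0,0,85],[0,0,9,0,0,0,85],[0,0,5,0,0,0,85],[0,0,2.5,0,0,0,85],[0,0,0,0,0,0,50],[0,0,0,0,0,0,50],[0,0,0,0,0,0,50]]]'

```text
time_s: 25.35
eef_pos: [0.4755, 0.4364, 0.0068]
eef_rot: [-0.0, 0.891, 0.455, 0.001]
wrist_force: [-0.6, -0.7, 4.8]
opening: 0.7
grasp_force: 66.2
```

Request:
jog_arm --series '[[[0,0,0,0,0,0,50],[0,0,0,0,0,0,50],[0,0,0,0,0,0,50],[0,0,0,0,0,0,50],[0,0,-5,0,0,0,50],[0,0,-10,0,0,0,50],[0,0,-15,0,0,0,50],[0,0,-20,0,0,0,50],[0,0,-15,0,0,0,50],[0,0,-5,0,0,0,50]]]'

```text
time_s: 26.35
eef_pos: [0.4761, 0.4367, 0.0784]
eef_rot: [-0.0, 0.891, 0.455, 0.002]
wrist_force: [0.3, 0.6, -3.3]
opening: 0.696
grasp_force: 65.8
```

Request:
jog_arm --series '[[[-5,11,0,0,0,0,50],[-11,24,0,0,0,0,50],[-17,36,0,0,0,0,50],[-19,41,0,0,0,0,50],[-19,41,0,0,0,0,50],[-17,37,0,0,0,0,50],[-13,29,0,0,0,0,50],[-8,17,5,0,0,0,50],[-3.2,7.5,12,0,0,0,50],[0,0,15,0,0,0,50]]]'

```text
time_s: 27.35
eef_pos: [0.6062, 0.2014, 0.0421]
eef_rot: [-0.0, 0.891, 0.454, -0.0]
wrist_force: [1.4, -0.6, -4.5]
opening: 0.699
grasp_force: 66.0
```

Request:
jog_arm --series '[[[0,0,12,0,0,0,50],[0,0,8,0,0,0,50],[0,0,5,0,0,0,50],[0,0,3,0,0,0,50],[0,0,1.5,0,0,0,50],[0,0,0,0,0,0,50],[0,0,0,0,0,0,50],[0,0,0,0,0,0,50],[0,0,0,0,0,0,50],[0,0,0,0,0,0,50]]]'

```text
time_s: 28.35
eef_pos: [0.6062, 0.202, 0.0141]
eef_rot: [0.0, 0.891, 0.455, 0.0]
wrist_force: [-0.2, 0.6, -4.1]
opening: 0.698
grasp_force: 65.9
```

Request:
jog_arm --series '[[[0,0,1,0,0,0,50],[0,0,0.8,0,0,0,50],[0,0,0.7,0,0,0,50],[0,0,0.5,0,0,0,50],[0,0,0,0,0,0,50],[0,0,0,0,0,0,50],[0,0,0,0,0,0,50],[0,0,0,0,0,0,50],[0,0,0,0,0,0,50],[0,0,0,0,0,0,50]]]'

```text
time_s: 29.35
eef_pos: [0.6061, 0.202, 0.0109]
eef_rot: [0.0, 0.891, 0.455, 0.0]
wrist_force: [0.0, -0.2, -3.5]
opening: 0.7
grasp_force: 66.0
```

Request:
jog_arm --series '[[[0,0,0.5,0,0,0,50],[0,0,0.5,0,0,0,50],[0,0,0,0,0,0,50],[0,0,0,0,0,0,50],[0,0,0,0,0,0,85],[0,0,0,0,0,0,85],[0,0,0,0,0,0,85],[0,0,0,0,0,0,85],[0,0,-15,0,0,0,85],[0,0,-40,0,0,0,85]]]'

```text
time_s: 30.35
eef_pos: [0.6028, 0.2015, 0.062]
eef_rot: [-0.001, 0.891, 0.454, -0.004]
wrist_force: [0.4, -0.3, 0.0]
opening: 0.997
grasp_force: 0.0
```

Request:
jog_arm --series '[[[0,0,-45,0,0,0,85],[0,0,-45,0,0,0,85],[-40,-10,-10,0,0,0,85],[-45,-10,0,0,0,0,85],[-45,-10,0,0,0,0,85],[-45,-10,0,0,0,0,85],[-45,-10,0,0,0,0,85],[-45,-10,0,0,0,0,85],[-30,-10,0,0,0,0,85],[0,0,0,0,0,0,85]]]'

```text
time_s: 31.35
eef_pos: [0.3741, 0.0029, 0.1655]
eef_rot: [0.001, 0.891, 0.453, 0.0]
wrist_force: [0.0, 0.4, -0.4]
opening: 0.991
grasp_force: 0.0
```

```bash
python3 - <<'E'
from bench import ctrl
from vis import *
c=ctrl.camera("top"); P=cloud(c); s=ctrl.camera("scene")
T=dict(sleeve=(607,202,.036),bush=(476.3,-434.8,.036),hexinsert=(427,239.5,.036),block=(392.8,-218,.038))
for n,(x,y,h) in T.items():
    m=(np.hypot(P[...,0]-x/1e3,P[...,1]-y/1e3)<.06)&(P[...,2]>.025)&(P[...,2]<.07)
    D=(P[m]*1000).astype(np.float32)
    if len(D)<10: print(n,"hidden",len(D)); continue
    r=cv2.minAreaRect(D[:,:2].copy()); print(n,len(D),"off",np.round(np.array(r[0])-[x,y],1),np.round(r[1],1),round(r[2],1),"top z",np.round(np.percentile(D[:,2],[50,90]),1),"want",h*1e3+4)
f=cv2.resize(c["frame"][110:280,130:500],None,fx=2,fy=2); cv2.imwrite("pics/end_top.png",f)
cv2.imwrite("pics/end_scene.png",cv2.resize(s["frame"][120:270,130:530],None,fx=2,fy=2))
E
```

```text
sleeve 212 off [-1.7 -0.7] [60.7 58. ] 45.1 top z [38.7 41.9] want 40.0
bush 127 off [0.1 0.6] [40.8 37.4] 89.9 top z [38.3 41.4] want 40.0
hexinsert 181 off [0.3 0.5] [45.4 51.1] 24.2 top z [39.2 42.3] want 40.0
block 388 off [ 1.2 -1.4] [45.  66.4] 86.0 top z [41.4 44.7] want 42.0
```

View pics/end_top.png

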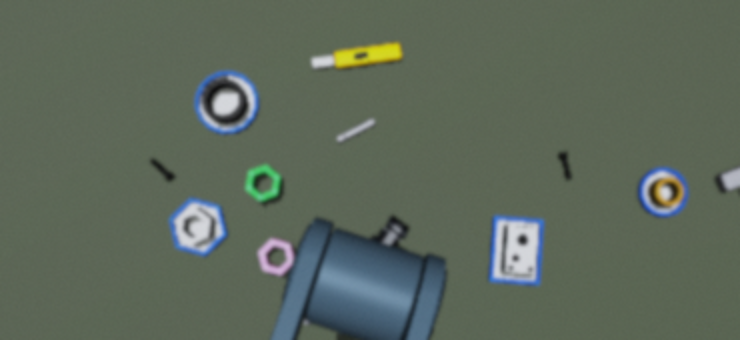

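View pics/end_scene.png

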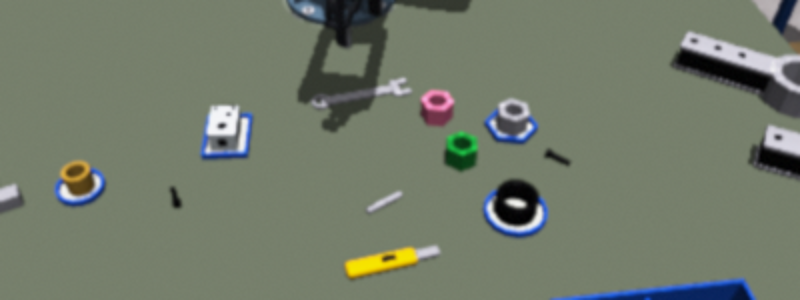

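All four parts stand in their nests: sleeve (226,102), hex (198,227), block (517,250) and bush (663,192) in the top view. Each is within 2.5 mm of its nest centre and the right height for lying on the floor.

```bash
python3 -c "
from bench import ctrl
print(ctrl.hand_in())"
```

```text
the job is handed in; nothing more can be done
None
```

I put all four parts into their matching nests, upright and released, and handed the job in at about 31 s of the 106 s; the last top view put each within 2.5 mm of its nest centre, but hand-in returned no verdict.

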